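Set and lock the shielding gas, then show the gauge to the camera in the mirror

ROBOT

A 7-joint arm with a two-finger parallel gripper is mounted at the origin on the work surface. World frame = base frame: x ahead of the robot, y to its left, z up, the work surface at z = 0. Lengths are in m, angles in rad, forces in N, time in s.
With the tool pointing down it reaches from about 0.4 to 0.875 m from the base axis. Payload 19.3 kg.
Tool frame: the origin (TCP) lies at the very end of the fingers, on their centre line; the grasp point (between the pads) lies 19 mm behind it; z points along the fingers, y is the direction in which the jaws open and shut (so a half turn about z gives the same grasp; the last joint's range is limited). The gripper opens to 85 mm and grips with 20 to 120 N. Pads are 22 mm wide; open, the fingers measure 114 mm over their backs; the gripper's body (76 mm by 85 mm) begins 54 mm behind the grasp point. The pads swing forward as they close: fully open they stand 13 mm farther back than shut.
Start: joints at [1.221, 0.521, -0.036, 1.599, 0.021, 1.021, -0.113], TCP at [0.173, -0.601, 0.231] pointing down, gripper open.
Joint ranges: [-2.91, 2.91], [-0.3, 2.13], [-1.5, 1.42], [0.17, 2.43], [-1.26, 4.41], [0.16, 1.93], [-2.52, 2.52]. Speed limits (rad/s): [1.89, 1.89, 2.39, 2.39, 3.01, 3.01, 3.01].

INTERFACE

Orientations are given as [roll, pitch, yaw] about the fixed x, y, z axes, in that order (R = Rz(yaw) Ry(pitch) Rx(roll)).
In Python, from workcell import bot, grab_frame, calibration, workorder gives the robot as it stands.
- The arm moves only by the tool move_arm, never from a script. Its arguments are lists of equal length, an entry for each row: "jaw": the closure in counts, from 0 (fully open) to 255 (shut); "dp": the shift along the tool's x, y, z in units of 800 mm (1.0 is 800 mm), a list of three; "rotation": the turn, a rotation vector about the tool's x, y, z in units of pi rad (1.0 is pi rad), a list of three. In form: {"jaw": [jaw, ...], "dp": [[dx, dy, dz], ...], "rotation": [[rx, ry, rz], ...]}. A call has 1 to 10 rows; each row shifts and turns the commanded pose from where the row before left it, along the tool's axes as they then stand; what a row does not reach is not made up. A row lasts 1/8 s, in which the tool goes at most 62.5 mm and 10.7 degrees, less where a joint would pass 70% of its speed; a pose out of reach is approached as far as the arm can. A call with a number of a shift or a turn outside -1 to 1 is refused whole. A call with a gripper value outside its range is refused whole. The fingers move at their own pace and stop on an object; "squeeze" is the grip in N (left out, the last holds). Time passes only in rows, so rows that do not move let the fingers close. It gives the time, the measured TCP pose, the force and the opening at its end, in the units of the state.
- bot.observe(): the state, without advancing time (a new reading comes with each control period).
- grab_frame(name): name is "side" or "top"; returns the picture (400x640x3 uint8, blue, green, red); there is no depth.
- calibration(name): a dict with "camera_matrix" (3x3 intrinsics, pixels), "T" (4x4, takes a point from camera to world coordinates). Camera axes: x right, y down, z forward; pixel columns grow to the right and rows downward; lengths in m; the calibration is good to about 2 mm. A picture is of the moment at which its call begins. calibration takes no time and is no camera call.
- workorder.job_done(): hands the job in, once; it reports no verdict.
The state is a dict: "clock": time; "qpos": joint angles; "qd": joint speeds; "joint_efforts": joint torques, N m; "position": TCP position; "tool_rot": TCP orientation; "force": force on the tool from outside, world axes, zero at the start; "moment": the same for the moment, N m; "grip_width": finger opening in m.
Only numpy, scipy, OpenCV 4.12 (cv2) and the standard library are available. Lean on these libraries where they do the work, as an engineer would, in place of code of your own. Each camera call takes 0.05 s, during which the arm holds its last target. There are 200 camera calls.

TASK

Turn the gas regulator's knob clockwise until its white nose points at the black mark on the block, let go of it, and then push the steel lock fork fully home around the knob. Then take the inspection mirror's handle pin and swing the spring-return mirror until the fixed camera, looking into the middle of the mirror, would see the middle of the round gauge's face, and finish while still holding the mirror steady there with the fingers on its handle. Leave the loose items on the table where they are.

Things in the scene. Friction and masses are not known exactly. Their poses are not given: they have to be found in the camera images.
- regulator: Gas regulator: fixed grey block 100 mm (its x) by 215 mm (its y, from y = -60 to +155), top 35 mm above the table. Origin on the table under the knob's axis; z up. Two brass stubs stick out 30 mm on its +x side. It may be on either side of the table and yawed up to 0.25 rad.
- knob (a joint): Knob angle about the vertical axis through the regulator's origin, rad; grows clockwise from above, 0 to 2.8. In the regulator's frame the nose points in the direction pi + 1.6 - value (counterclockwise from +x): at 1.6 it points to -x, at the black mark. About 0.06 N m of friction; stays where it is left.
- knob_grip (a point): Where to grip the knob, on its axis, 75 mm above the table. The knob has a round black skirt (52 mm across, top at 47 mm), a thin neck, and on top a black bar grip 44 mm long, 12 mm thick, 59 to 87 mm above the table, with a white nose on one end. x axis along the bar to the nose, z up.
- mark (a point): Where the nose's line must point: on the block's robot side, 30 mm from the knob's axis to the regulator's -x, 47 mm above the table. The mark is a black bar 18 x 6 mm on the block's top, just outside the knob's skirt.
- lock (a joint): Travel of the lock fork, m: starts near 0 (drawn back, up to 0.012), 0.060 = fully home at its stop. It slides toward the regulator's -y with about 1.5 N of friction and stays where it is left.
- lock_tab (a point): Centre to grip on the lock's upright tab (30 mm along regulator x, 12 mm thick along y, 54 to 98 mm above the table): 80 mm above the table, at regulator x = 0, y = 118 mm minus the travel. The fork plate under it (54 mm wide, top 55 mm above the table) has two prongs that reach 80 mm from the tab toward the knob and pass either side of its neck, under the bar.
- rig: Fixed inspection rig. Origin on the table on the mirror's vertical hinge axis, z up. Round dark base 90 mm across, thin post, mirror above it, and a strip along the table to a small black camera in the direction -55 degrees (-0.960 rad, counterclockwise from +x) in this frame. Yawed up to 0.25 rad.
- camera (a point): Front centre of the fixed camera's lens, 144 mm from the hinge axis and 90 mm above the table. It looks level at the middle of the mirror, on the hinge axis. Top of the camera 109 mm above the table.
- sightline (a joint): Angle the reflected line of sight has turned, rad: always twice the mirror's swing from rest, counterclockwise from above; 0 = mirror at rest on its stop, 3.0 = other stop. At value v, in the rig's frame and counterclockwise from +x, the mirror's normal points in the direction -1.047 + v/2 and the camera's reflected line of sight leaves the hinge axis in the direction -1.134 + v.
- sight (a point): A frame on the hinge axis, 90 mm above the table, whose x axis points along the reflected line of sight: the way the camera looks after the mirror. Turns by twice the mirror's angle. Nothing is there to touch.
- mirror: Mirror and handle in one piece on a vertical hinge. Origin on the hinge axis at table height, x along the mirror's normal (out of the reflecting face), z up. Mirror: black frame 72 wide, 64 tall, 58 to 122 mm above the table, reflecting face on the axis. Handle: flat steel arm 12 mm wide (129 to 136 mm above the table) from over the hinge straight back, with an upright round pin at its end.
- handle_pin (a point): On the axis of the handle's pin, 90 mm from the hinge axis behind the mirror, 162 mm above the table. Pin: 14 mm diameter, 136 to 181 mm above the table; upright, taken from above; it can turn between the fingers. A spring drives the mirror back to rest with 0.15 x (swing in rad + 0.5) N m: 0.8 to 2.6 N at the pin.
- gauge_face (a point): Centre of the round white gauge face (48 mm across in a steel case of 56 mm), 90 mm above the table, on a fixed stand 0.09 to 0.22 m from the hinge axis on the reflecting side. This is what the camera must see in the mirror.
- nozzle: Bystander, loose: small copper nozzle, 24 mm across, 45 tall (mm), origin under its centre. Leave it alone.
- tape_roll: Bystander, loose: grey roll of tape, 76 across, 24 high (mm), origin under its centre. Leave it alone.
- spanner: Bystander, loose: small open-ended spanner lying flat, about 160 long (mm), origin under its centre. Leave it alone.
- coupling: Bystander, loose: brass coupling, 28 across, 30 tall (mm), origin under its centre. Leave it alone.
- leak_spray: Bystander, loose: white plastic bottle, 50 across, 130 tall (mm), origin under its centre. Leave it alone.
- tip_tray: Bystander, loose: black tray 100 x 140 x 30 (mm), origin under its centre. Leave it alone.
- wire_cap: Bystander, loose: short aluminium cylinder, 44 across, 30 tall (mm), origin under its centre. Leave it alone.

How it is judged:
On the way, in this order (a step that is already met when the one before it is completed fails the run):
1. the knob's nose is at the mark while the lock is still drawn back, and the knob is let go (value of joint knob between 1.48 and 1.72 rad and value of joint lock below 0.025 m and contact force between the fingers and regulator below 0.1 N), for 0.2 s.
2. the lock is fully home with the knob still at the mark (value of joint knob between 1.48 and 1.72 rad and value of joint lock above 0.055 m), for 0.2 s.
3. the mirror is held so that the camera sees the gauge (y of gauge_face in the frame of sight between -0.015 and 0.015 m and x of gauge_face in the frame of sight above 0.04 m and contact force between the fingers and mirror above 0.3 N and angular speed of mirror below 0.1 rad/s), for 0.3 s.
At the end, for the whole second after the job is handed in: Knob within 0.12 rad of the mark (1.48 to 1.72), lock at least 55 mm in (of 60), the reflected line of sight passes within 15 mm of the gauge face's centre, the mirror still (under 0.1 rad/s) and the fingers pressing on the mirror or its handle with more than 0.3 N, all through the last second (all of step 2 and all of step 3); the arm keeps its last pose, push and grip.
It fails at once if a loose item was pushed more than 30 mm (distance of any of nozzle, tape_roll, spanner, coupling, leak_spray, tip_tray, wire_cap from where it was at the start of the episode above 0.03 m).
It also fails if it takes over 64 s, if anything falls off the work surface, if the arm or the gripper's body presses on something with over 40 N, if the wrist force passes 120 N, or if a joint passes its speed limit or range.

## Working session

There is one attempt and no reset: what is moved stays moved. The work goes in short steps, Python scripts to look and compute and a tool call to move; the robot and the scene stay as the last step left them, time stands still between calls to the robot, and variables do not carry over. Pictures are saved under pics/ and viewed, about 8 in all and at most 12, crops included, and the job is handed in when it is done.

Besides the shell and the picture viewer there is one more tool, called after ">>>" as name(argument=value, ...), one argument or row to a line, values as JSON. move_arm: Moves the arm, as the interface text tells. Shifts and turns lie within -1 to 1; 1 stands for 800 mm of shift or pi rad of turn. Its arguments: {"type":"object","properties":{"jaw":{"type":"array","items":{"type":"number"}},"dp":{"type":"array","items":{"type":"array","items":{"type":"number","minimum":-1,"maximum":1}}},"rotation":{"type":"array","items":{"type":"array","items":{"type":"number","minimum":-1,"maximum":1}}},"squeeze":{"type":"number"}},"required":["jaw","dp","rotation"]}

```bash
mkdir -p pics && python3 - <<'E'
from workcell import bot, grab_frame, calibration
import cv2,numpy as np
for n in("top","side"):
    cv2.imwrite(f"pics/{n}0.png",grab_frame(n)); c=calibration(n); print(n,np.round(c["camera_matrix"],1).tolist(),np.round(c["T"],4).tolist())
print(bot.observe())
E
```

```text
top [[396.1, 0.0, 325.5], [0.0, 396.1, 209.4], [0.0, 0.0, 1.0]] [[-0.0045, -0.9974, 0.0715, 0.4742], [-1.0, 0.0051, 0.0073, 0.0129], [-0.0076, -0.0714, -0.9974, 1.2074], [0.0, 0.0, 0.0, 1.0]]
side [[441.8, 0.0, 325.9], [0.0, 441.8, 199.1], [0.0, 0.0, 1.0]] [[-0.8257, -0.3516, 0.4411, 0.0211], [-0.564, 0.5173, -0.6436, 0.7482], [-0.0019, -0.7802, -0.6255, 0.8582], [0.0, 0.0, 0.0, 1.0]]
{'clock': 0.1, 'qpos': array([ 1.22081241,  0.52194607, -0.03632145,  1.59994606,  0.02123921,
        1.02111064, -0.11280141]), 'qd': array([ 0.00140845, -0.00190745,  0.00019093, -0.0011887 , -0.00090212,
       -0.0003662 ,  0.00031281]), 'joint_efforts': array([ 4.53668763e-03, -9.28466392e+01,  1.98455550e+00, -3.70528722e+01,
        1.81900570e-02,  5.28599878e-03, -8.75392311e-05]), 'position': array([ 0.17246205, -0.60041918,  0.23079034]), 'tool_rot': array([-3.14057403e+00,  1.08308361e-04,  2.79786808e-01]), 'force': array([ 0.00390851,  0.67415883, -0.09757662]), 'moment': array([-0.00676005,  0.03289904,  0.07037547]), 'grip_width': 0.08499717189017802}
```

View pics/top0.png

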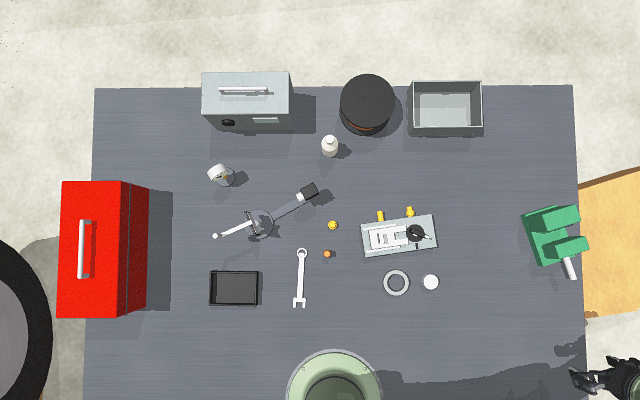

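View pics/side0.png

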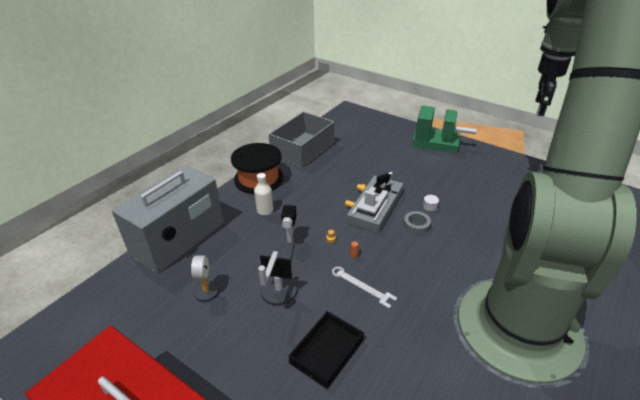

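The top view shows the regulator at about (400,235) with the knob at (417,233). The rig's hinge is near (260,222), its pin at (215,236), its camera at (310,192) and the gauge at (221,175). I'll zoom in next.

```bash
python3 - <<'E'
import cv2
t=cv2.imread("pics/top0.png");s=cv2.imread("pics/side0.png")
f=lambda a,k:cv2.resize(a,None,fx=k,fy=k,interpolation=cv2.INTER_CUBIC)
cv2.imwrite("pics/c1.png",cv2.vconcat([cv2.hconcat([f(t[150:250,195:325],6)[:, :780]])]))
a=f(t[200:262,355:445],8)[:, :720]
cv2.imwrite("pics/c2.png",a)
cv2.imwrite("pics/c3.png",f(s[160:310,180:410],3.4))
E
```

```text
(no output)
```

View pics/c1.png

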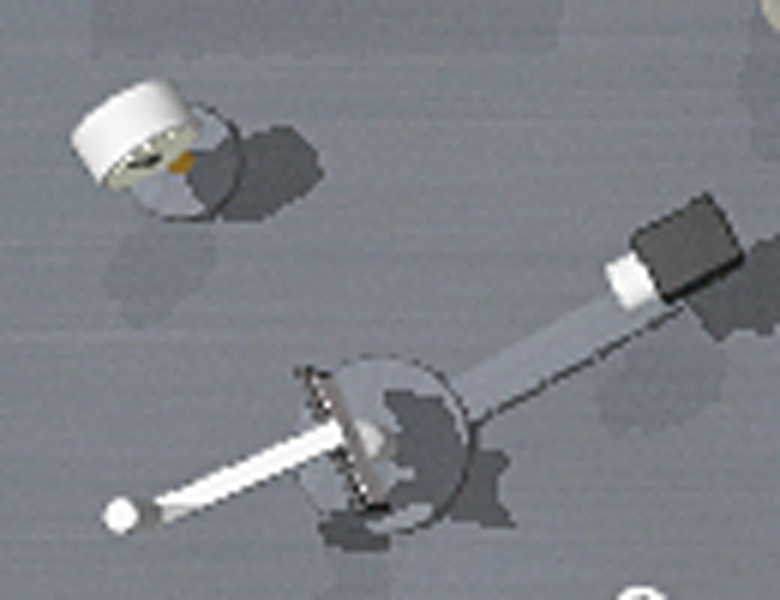

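View pics/c2.png

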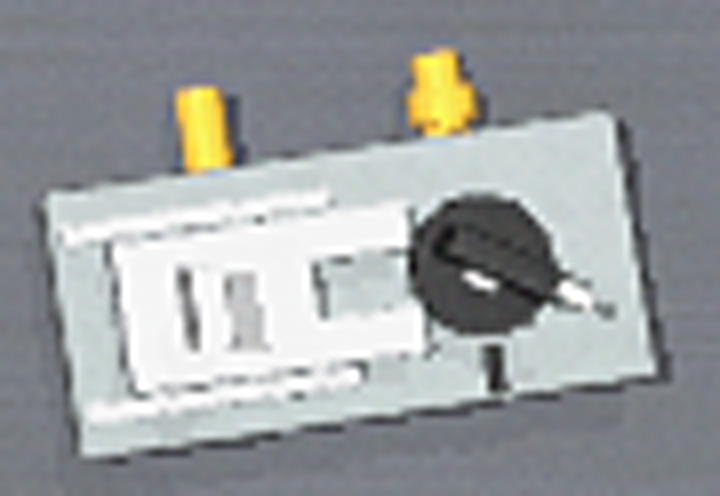

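View pics/c3.png

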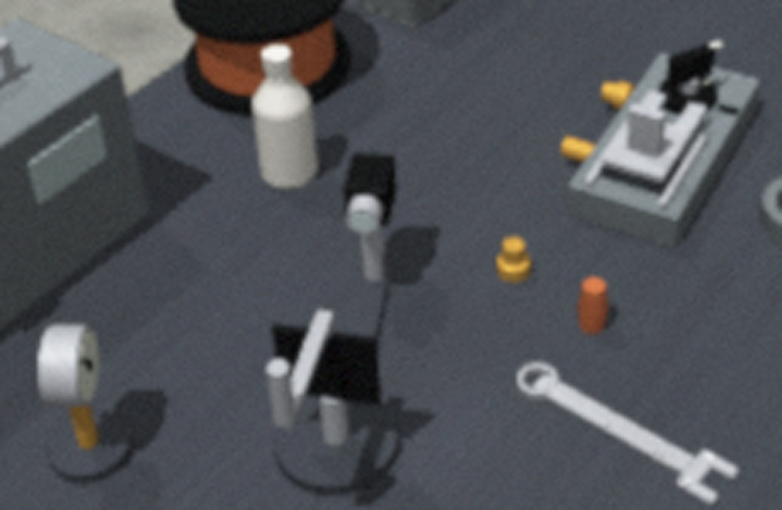

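c1: the base circle's centre is at (387,445), the pin top at (121,515), the lens at (612,285), and the gauge face's horizontal ends at (107,187) and (197,133). c2: the block's corners are (45,197), (612,115), (660,375) and (82,458). The nose tip is at (605,308), the mark at (496,368), and the lock tab top near (190,310). c3: the pin top is at (278,366), the gauge face's centre near (88,363) and the lens at (365,214). The nose points roughly toward regulator -y.

```bash
cat > h.py <<'E'
import numpy as np
from workcell import bot, grab_frame, calibration
C={n:calibration(n) for n in("top","side")}
def ray(n,u,v):
    c=C[n];K=np.array(c["camera_matrix"]);T=np.array(c["T"])
    d=T[:3,:3]@np.linalg.solve(K,[u,v,1.]);return T[:3,3],d/np.linalg.norm(d)
def onz(n,u,v,z):
    o,d=ray(n,u,v);return o+d*(z-o[2])/d[2]
def tri(a,b):
    (o,d),(p,e)=ray("top",*a),ray("side",*b)
    s=np.linalg.lstsq(np.c_[d,-e],p-o,rcond=None)[0];x,y=o+d*s[0],p+e*s[1]
    return (x+y)/2,np.linalg.norm(x-y)
def proj(n,p):
    c=C[n];T=np.array(c["T"]);q=np.array(c["camera_matrix"])@(T[:3,:3].T@(np.array(p)-T[:3,3]));return q[:2]/q[2]
E
python3 - <<'E'
from h import *
np.set_printoptions(precision=4,suppress=True)
c1=lambda x,y:(195+(x+.5)/6-.5,150+(y+.5)/6-.5)
c2=lambda x,y:(355+(x+.5)/8-.5,200+(y+.5)/8-.5)
c3=lambda x,y:(180+(x+.5)/3.4-.5,160+(y+.5)/3.4-.5)
P=np.array([onz("top",*c2(*q),.035) for q in[(45,197),(612,115),(660,375),(82,458)]])
print(P,[np.linalg.norm(P[i]-P[(i+1)%4]) for i in range(4)])
# model corners in reg frame (x,y): TL=(+50,155) TR=(+50,-60) BR=(-50,-60) BL=(-50,155)
M=np.array([[.05,.155],[.05,-.06],[-.05,-.06],[-.05,.155]])
m=M.mean(0);p=P[:,:2].mean(0);a=M-m;b=P[:,:2]-p
yaw=np.arctan2((a[:,0]*b[:,1]-a[:,1]*b[:,0]).sum(),(a*b).sum())
R=np.array([[np.cos(yaw),-np.sin(yaw)],[np.sin(yaw),np.cos(yaw)]])
t=p-R@m;print("reg",t,yaw,"res",b-a@R.T)
loc=lambda q:R.T@(q[:2]-t)
print("mark",loc(onz("top",*c2(494,370),.037)))
for z in(.073,):
  n=onz("top",*c2(605,308),z);print("nose",n,loc(n))
  n=onz("top",*c2(448,240),.087);print("tail",loc(n))
print("skirt",loc(onz("top",*c2(482,265),.047)))
print("tabtop(dark/light)",[loc(onz("top",*c2(*q),.098)) for q in[(188,308),(246,310)]])
h=onz("top",*c1(387,445),.008);pt=onz("top",*c1(121,515),.181);l=onz("top",*c1(612,285),.09)
print("hinge",h,"pin",pt,np.linalg.norm((pt-h)[:2]),"lens",l,np.linalg.norm((l-h)[:2]))
print("pin tri",tri(c1(121,515),c3(278,366)),"lens tri",tri(c1(612,285),c3(362,218)))
an=lambda v:np.arctan2(v[1],v[0])
print("ang cam",an(l-h),"pin",an(pt-h),"diff",an(pt-h)-an(l-h))
g=onz("top",*c1(152,160),.09);print("gauge",g,tri(c1(152,160),c3(88,363)),"ang",an(g-h),np.linalg.norm((g-h)[:2]))
print("base side",onz("side",*c3(338,450),.008))
E
```

```text
[[ 0.514  -0.0809  0.035 ]
 [ 0.5433 -0.2908  0.035 ]
 [ 0.4475 -0.3062  0.035 ]
 [ 0.418  -0.0934  0.035 ]] [np.float64(0.21193846685724346), np.float64(0.09705989794892002), np.float64(0.2147343323446159), np.float64(0.09678311386313279)]
reg [ 0.4873 -0.2399] 0.13926567370668036 res [[-0.0013 -0.0015]
 [-0.0018  0.0015]
 [ 0.0014  0.0001]
 [ 0.0018 -0.0001]]
mark [-0.038   0.0003]
nose [ 0.4722 -0.2768  0.073 ] [-0.0201 -0.0345]
tail [0.012  0.0198]
skirt [0.0008 0.0007]
tabtop(dark/light) [array([0.0017, 0.1155]), array([-0.0019,  0.0956])]
hinge [0.5177 0.2232 0.008 ] pin [0.4818 0.3077 0.181 ] 0.09179054697014918 lens [0.5898 0.1029 0.09  ] 0.14028064167434076
pin tri (array([0.4826, 0.309 , 0.1787]), np.float64(0.0019437623343114452)) lens tri (array([0.5893, 0.1025, 0.0923]), np.float64(0.0008330880141048873))
ang cam -1.0306177935949798 pin 1.973177423978716 diff 3.003795217573696
gauge [0.6507 0.3217 0.09  ] (array([0.652 , 0.3228, 0.09  ]), np.float64(0.0033491523488136292)) ang 0.6371817664829876 0.16546180913314382
base side [0.5109 0.2365 0.008 ]
```

The regulator fit is good: 2 mm residuals, and the skirt sits at the origin. The knob is at about 0.55 rad, so it needs about 1.05 rad clockwise. The tab is at y of about 0.107. Next: plan the approach and refine the rig fit.

```bash
cat >> h.py <<'E'
from scipy.spatial.transform import Rotation as Ro
def plan(p,yaw,now=None):
    """shift (first) in tool axes/800mm, then turn about tool z/pi"""
    s=bot.observe();R=Ro.from_euler("xyz",s["tool_rot"])
    print("now",np.round(s["position"],4),np.round(s["tool_rot"],4),"j",np.round(s["qpos"],2),"t",s["clock"],"F",np.round(s["force"],1),"w",round(s["grip_width"],4))
    print("total dp",np.round(R.inv().apply(np.array(p)-s["position"])/.8,4),"total rz",round(-(yaw-s["tool_rot"][2])/np.pi,4))
E
python3 - <<'E'
from h import *
from scipy.optimize import least_squares
h=np.array([.5177,.2232]);pin=np.array([.4822,.3083]);l=np.array([.5896,.1027]);g=np.array([.6513,.3222])
u=lambda a:np.array([np.cos(a),np.sin(a)])
for w in(1,.3):
  r=least_squares(lambda q:np.r_[(q[:2]-h)*w,q[:2]+.09*u(2.0946+q[2])-pin,q[:2]+.144*u(-.96+q[2])-l],[*h,-.1])
  x=r.x;a=np.arctan2(*(g-x[:2])[::-1]);v=a+1.134-x[2];pa=2.0946+x[2]+v/2
  print(x,r.fun,"v",v,"pin target",x[:2]+.09*u(pa),pa,"rest",x[:2]+.09*u(2.0946+x[2]),np.linalg.norm(g-x[:2]))
plan([.4873,-.2399,.19],1.18)
E
```

```text
[ 0.51861137  0.22585538 -0.09358056] [ 0.00091137  0.00265538 -0.00112526 -0.00064607  0.00021389 -0.00200931] v 1.8556064335789284 pin target [0.43064089 0.24486052] 2.928822653276043 rest [0.48107474 0.30765393] 0.16397731314013717
[ 0.51905108  0.22704479 -0.09564644] [ 0.00040532  0.00115344 -0.00051648  0.0006207   0.00039488 -0.00096673] v 1.853350657356501 pin target [0.43114175 0.24633079] 2.9256288902942202 rest [0.48168352 0.3089207 ] 0.16292418996697242
now [ 0.1725 -0.6004  0.2308] [-3.1406e+00  1.0000e-04  2.7980e-01] j [ 1.22  0.52 -0.04  1.6   0.02  1.02 -0.11] t 0.1 F [ 0.   0.7 -0.1] w 0.085
total dp [ 0.5027 -0.3244  0.0513] total rz -0.2865
```

>>> move_arm(
  jaw=[0,0,0,0,0,0,0,0,0,0],
  dp=[
    [0.0503,-0.0324,0.005],
    [0.0503,-0.0324,0.005],
    [0.0503,-0.0324,0.005],
    [0.0503,-0.0324,0.005],
    [0.0503,-0.0324,0.005],
    [0.0503,-0.0324,0.005],
    [0.0503,-0.0324,0.005],
    [0.0503,-0.0324,0.005],
    [0.0503,-0.0324,0.005],
    [0.0503,-0.0324,0.005],
  ],
  rotation=[
    [0,0,0],
    [0,0,0],
    [0,0,0],
    [0,0,0],
    [0,0,0],
    [0,0,0],
    [0,0,0],
    [0,0,0],
    [0,0,0],
    [0,0,0],
  ],
)

```text
clock: 1.35
position: [0.4885, -0.2392, 0.191]
tool_rot: [-3.141, 0.0, 0.28]
force: [-0.1, -0.5, 0.3]
grip_width: 0.0854
```

>>> move_arm(
  jaw=[0,0,0,0,0,0,0],
  dp=[
    [0,0,0],
    [0,0,0],
    [0,0,0],
    [0,0,0],
    [0,0,0],
    [0,0,0],
    [0,0,0],
  ],
  rotation=[
    [0,0,-0.0478],
    [0,0,-0.0478],
    [0,0,-0.0478],
    [0,0,-0.0478],
    [0,0,-0.0478],
    [0,0,-0.0478],
    [0,0,0],
  ],
)

```text
clock: 2.22
position: [0.4875, -0.2406, 0.1911]
tool_rot: [-3.141, -0.0, 1.18]
force: [-0.2, 0.7, 1.0]
grip_width: 0.0855
```

```bash
python3 -c "
from h import *
plan([.4873,-.2399,.061],1.18)"
```

```text
now [ 0.4875 -0.2406  0.1911] [-3.1411e+00 -3.0000e-04  1.1798e+00] j [ 0.62  0.46 -0.36  1.84  0.21  0.88 -0.23] t 2.225 F [-0.2  0.7  1. ] w 0.0855
total dp [ 0.0006 -0.0005  0.1626] total rz -0.0001
```

>>> move_arm(
  jaw=[0,0,0,0,120,255,255,255,255,255],
  dp=[
    [0,0,0.0406],
    [0,0,0.0406],
    [0,0,0.0407],
    [0,0,0.0407],
    [0,0,0],
    [0,0,0],
    [0,0,0],
    [0,0,0],
    [0,0,0],
    [0,0,0],
  ],
  rotation=[
    [0,0,0],
    [0,0,0],
    [0,0,0],
    [0,0,0],
    [0,0,0],
    [0,0,0],
    [0,0,0],
    [0,0,0],
    [0,0,0],
    [0,0,0],
  ],
  squeeze=25,
)

```text
clock: 3.48
position: [0.488, -0.2407, 0.0621]
tool_rot: [3.141, 0.0, 1.18]
force: [-2.7, 0.9, 10.2]
grip_width: 0.0115
```

```bash
python3 -c "
from h import *
plan([.4873,-.2399,.061],.139)"
```

```text
now [ 0.488  -0.2407  0.0621] [3.1407e+00 3.0000e-04 1.1802e+00] j [ 0.56  0.65 -0.29  1.93  0.31  0.61 -0.32] t 3.475 F [-2.7  0.9 10.2] w 0.0115
total dp [ 0.0006 -0.0012  0.0014] total rz 0.3314
```

>>> move_arm(
  jaw=[255,255,255,255,255,255,255,255,255,255],
  dp=[
    [0,0,0],
    [0,0,0],
    [0,0,0],
    [0,0,0],
    [0,0,0],
    [0,0,0],
    [0,0,0],
    [0,0,0],
    [0,0,0],
    [0,0,0],
  ],
  rotation=[
    [0,0,0.0414],
    [0,0,0.0414],
    [0,0,0.0414],
    [0,0,0.0414],
    [0,0,0.0414],
    [0,0,0.0414],
    [0,0,0.0414],
    [0,0,0.0414],
    [0,0,0],
    [0,0,0],
  ],
)

```text
clock: 4.72
position: [0.4872, -0.2396, 0.0621]
tool_rot: [-3.14, 0.001, 0.14]
force: [-8.1, 6.9, 18.2]
grip_width: 0.0113
```

>>> move_arm(
  jaw=[0,0,0,0,0,0,0,0,0],
  dp=[
    [0,0,0],
    [0,0,0],
    [0,0,0],
    [0,0,0],
    [0,0,-0.04],
    [0,0,-0.04],
    [0,0,-0.04],
    [0,0,-0.04],
    [0,0,0],
  ],
  rotation=[
    [0,0,0],
    [0,0,0],
    [0,0,0],
    [0,0,0],
    [0,0,0],
    [0,0,0],
    [0,0,0],
    [0,0,0],
    [0,0,0],
  ],
)

```text
clock: 5.85
position: [0.4888, -0.2409, 0.1913]
tool_rot: [3.14, -0.003, 0.14]
force: [-0.1, 0.8, -1.6]
grip_width: 0.0859
```

>>> move_arm(
  jaw=[0,0,0,0,0],
  dp=[
    [0,-0.065,0],
    [0,-0.065,0],
    [0,-0.065,0],
    [0,-0.065,0],
    [0,0,0],
  ],
  rotation=[
    [0,0,0],
    [0,0,0],
    [0,0,0],
    [0,0,0],
    [0,0,0],
  ],
)

```text
clock: 6.48
position: [0.4581, -0.031, 0.1887]
tool_rot: [-3.141, 0.001, 0.146]
force: [0.1, -1.3, -0.3]
grip_width: 0.0854
```

```bash
python3 - <<'E'
from h import *
import cv2
t=grab_frame("top");s=grab_frame("side")
f=lambda a,k:cv2.resize(a,None,fx=k,fy=k,interpolation=cv2.INTER_CUBIC)
cv2.imwrite("pics/c4.png",cv2.vconcat([f(t[200:262,355:445],8)[:,:720][:, :],f(s[160:240,340:420],1)[:0]]) if 0 else f(t[200:262,355:445],8))
plan([.4725,-.1344,.19],.139)
E
```

```text
now [ 0.4585 -0.0344  0.1888] [3.1415e+00 6.0000e-04 1.4130e-01] j [ 0.01  0.32 -0.07  2.06  0.03  0.76 -1.52] t 6.575 F [ 0.2 -0.8  0.3] w 0.0855
total dp [-0.0003  0.1263 -0.0015] total rz 0.0007
```

View pics/c4.png

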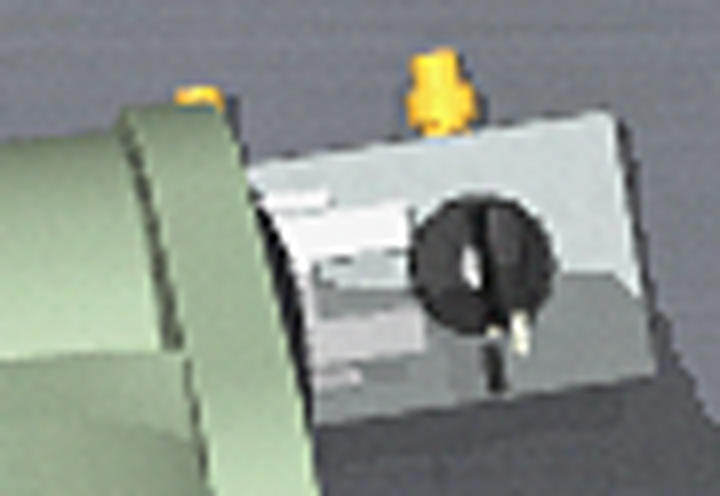

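The nose now lies at (520,332), next to the mark at (494,368), offset by parallax. I'll check that against the projection.

```bash
python3 - <<'E'
from h import *
y=.139;t=np.array([.4873,-.2399])
for v in(1.4,1.5,1.6,1.7,1.8):
    a=np.pi+1.6-v+y;d=np.array([np.cos(a),np.sin(a)])
    o=[]
    for r,z in((.022,.087),(.027,.08),(-.022,.087)):
        q=proj("top",[*(t+r*d),z]);o.append(((q+.5-[355,200])*8-.5).round().tolist())
    print(v,o)
E
```

```text
1.4 [[531.0, 324.0], [532.0, 338.0], [487.0, 207.0]]
1.5 [[525.0, 326.0], [524.0, 340.0], [493.0, 205.0]]
1.6 [[519.0, 328.0], [517.0, 341.0], [499.0, 204.0]]
1.7 [[513.0, 328.0], [509.0, 342.0], [505.0, 203.0]]
1.8 [[507.0, 328.0], [502.0, 342.0], [512.0, 203.0]]
```

The knob reads about 1.58. Now the lock.

>>> move_arm(
  jaw=[0,0,0,0,0,0,0,0,0,0],
  dp=[
    [0,0.0421,0],
    [0,0.0421,0],
    [0,0.0421,0],
    [0,0,0],
    [0,0,0.05],
    [0,0,0.05],
    [0,0,0.053],
    [0,0,0],
    [0,0,0],
    [0,0,0],
  ],
  rotation=[
    [0,0,0],
    [0,0,0],
    [0,0,0],
    [0,0,0],
    [0,0,0],
    [0,0,0],
    [0,0,0],
    [0,0,0],
    [0,0,0],
    [0,0,0],
  ],
)

```text
clock: 7.82
position: [0.4737, -0.1348, 0.0684]
tool_rot: [3.141, -0.002, 0.14]
force: [-1.0, 0.5, -0.4]
grip_width: 0.0855
```

>>> move_arm(
  jaw=[120,255,255,255,255,255,255,255],
  dp=[
    [0,0,0],
    [0,0,0],
    [0,0,0],
    [0,0,0],
    [0,0,0],
    [0,0,0],
    [0,0,0],
    [0,0,0],
  ],
  rotation=[
    [0,0,0],
    [0,0,0],
    [0,0,0],
    [0,0,0],
    [0,0,0],
    [0,0,0],
    [0,0,0],
    [0,0,0],
  ],
)

```text
clock: 8.82
position: [0.4728, -0.1345, 0.0669]
tool_rot: [3.142, -0.0, 0.14]
force: [-0.9, 1.5, 5.1]
grip_width: 0.0116
```

```bash
python3 -c "
from h import *
p=bot.observe()['position'];y=.139;d=p[:2]-[.4873,-.2399];print('local',np.cos(y)*d[0]+np.sin(y)*d[1],-np.sin(y)*d[0]+np.cos(y)*d[1])
plan([.4873-.058*np.sin(y),-.2399+.058*np.cos(y),p[2]],y)"
```

```text
local 0.0002828905012367388 0.10634580316435037
now [ 0.4728 -0.1345  0.0669] [ 3.1416e+00 -1.0000e-04  1.4030e-01] j [ 0.18  0.57 -0.04  2.07  0.04  0.5  -1.31] t 8.825 F [-0.9  1.5  5.1] w 0.0116
total dp [-0.0004  0.0604  0.    ] total rz 0.0004
```

>>> move_arm(
  jaw=[255,255,255,255,255,255,255],
  dp=[
    [0,0.014,0],
    [0,0.014,0],
    [0,0.014,0],
    [0,0.014,0],
    [0,0.0045,0],
    [0,0,0],
    [0,0,0],
  ],
  rotation=[
    [0,0,0],
    [0,0,0],
    [0,0,0],
    [0,0,0],
    [0,0,0],
    [0,0,0],
    [0,0,0],
  ],
)

```text
clock: 9.7
position: [0.4796, -0.1819, 0.0669]
tool_rot: [-3.141, -0.0, 0.141]
force: [-1.0, 1.9, 7.1]
grip_width: 0.0114
```

>>> move_arm(
  jaw=[255,255,255,255,255],
  dp=[
    [0,0.003,0],
    [0,0.003,0],
    [0,0,0],
    [0,0,0],
    [0,0,0],
  ],
  rotation=[
    [0,0,0],
    [0,0,0],
    [0,0,0],
    [0,0,0],
    [0,0,0],
  ],
)

```text
clock: 10.32
position: [0.4797, -0.1822, 0.0668]
tool_rot: [-3.136, 0.002, 0.144]
force: [-8.5, 33.7, 23.0]
grip_width: 0.0114
```

```bash
python3 -c "
from h import *
p=bot.observe()['position'];y=.139;d=p[:2]-[.4873,-.2399];print('local',np.cos(y)*d[0]+np.sin(y)*d[1],-np.sin(y)*d[0]+np.cos(y)*d[1])
plan([.4873-.058*np.sin(y),-.2399+.058*np.cos(y),p[2]],y)"
```

```text
local 0.00042551029136584425 0.058174951006694814
now [ 0.4797 -0.1822  0.0668] [-3.1361e+00  1.8000e-03  1.4410e-01] j [ 0.29  0.6  -0.05  2.01  0.04  0.54 -1.22] t 10.325 F [-8.5 33.7 23. ] w 0.0114
total dp [-0.0005  0.0002 -0.    ] total rz 0.0016
```

The lock hit its stop: 33 N, with the tab at local y = 58 mm. Relax, open partway and rise.

>>> move_arm(
  jaw=[255,255,165,165,165,165,165,165,165,165],
  dp=[
    [0,-0.006,0],
    [0,0,0],
    [0,0,0],
    [0,0,0],
    [0,0,0],
    [0,0,-0.05],
    [0,0,-0.05],
    [0,0,-0.05],
    [0,0,-0.05],
    [0,0,0],
  ],
  rotation=[
    [0,0,0],
    [0,0,0],
    [0,0,0],
    [0,0,0],
    [0,0,0],
    [0,0,0],
    [0,0,0],
    [0,0,0],
    [0,0,0],
    [0,0,0],
  ],
)

```text
clock: 11.58
position: [0.4807, -0.183, 0.2293]
tool_rot: [3.14, -0.004, 0.14]
force: [-0.7, -0.1, 0.2]
grip_width: 0.0301
```

```bash
python3 -c "
from h import *
plan([.4817,.3085,.225],2.92)"
```

```text
now [ 0.4807 -0.183   0.2293] [ 3.1397 -0.0042  0.1399] j [ 0.29  0.35 -0.05  1.89  0.02  0.9  -1.2 ] t 11.575 F [-0.7 -0.1  0.2] w 0.0301
total dp [ 0.0869 -0.6082  0.0047] total rz -0.8849
```

>>> move_arm(
  jaw=[0,0,0,0,0,0,0,0,0,0],
  dp=[
    [0.0087,-0.0608,0],
    [0.0087,-0.0608,0],
    [0.0087,-0.0608,0],
    [0.0087,-0.0608,0],
    [0.0087,-0.0608,0],
    [0.0087,-0.0608,0],
    [0.0087,-0.0608,0],
    [0.0087,-0.0608,0],
    [0.0087,-0.0608,0],
    [0.0087,-0.0608,0],
  ],
  rotation=[
    [0,0,0],
    [0,0,0],
    [0,0,0],
    [0,0,0],
    [0,0,0],
    [0,0,0],
    [0,0,0],
    [0,0,0],
    [0,0,0],
    [0,0,0],
  ],
)

```text
clock: 12.82
position: [0.4801, 0.3102, 0.2258]
tool_rot: [3.141, 0.001, 0.14]
force: [1.4, -0.6, 0.4]
grip_width: 0.0855
```

>>> move_arm(
  jaw=[0,0,0,0,0,0,0,0,0,0],
  dp=[
    [0,0,0],
    [0,0,0],
    [0,0,0],
    [0,0,0],
    [0,0,0],
    [0,0,0],
    [0,0,0],
    [0,0,0],
    [0,0,0],
    [0,0,0],
  ],
  rotation=[
    [0,0,-0.0553],
    [0,0,-0.0553],
    [0,0,-0.0553],
    [0,0,-0.0553],
    [0,0,-0.0553],
    [0,0,-0.0553],
    [0,0,-0.0553],
    [0,0,-0.0553],
    [0,0,-0.0553],
    [0,0,-0.0553],
  ],
)

```text
clock: 14.08
position: [0.4802, 0.3087, 0.2257]
tool_rot: [-3.14, -0.0, 1.883]
force: [0.8, 0.2, 0.2]
grip_width: 0.0855
```

>>> move_arm(
  jaw=[0,0,0,0,0,0,0],
  dp=[
    [0,0,0],
    [0,0,0],
    [0,0,0],
    [0,0,0],
    [0,0,0],
    [0,0,0],
    [0,0,0],
  ],
  rotation=[
    [0,0,-0.0553],
    [0,0,-0.0553],
    [0,0,-0.0553],
    [0,0,-0.0553],
    [0,0,-0.0553],
    [0,0,-0.0553],
    [0,0,0],
  ],
)

```text
clock: 14.95
position: [0.4803, 0.3086, 0.2258]
tool_rot: [-3.141, -0.002, 2.919]
force: [-0.4, 0.3, -0.3]
grip_width: 0.0855
```

```bash
python3 -c "
from h import *
plan([.4817,.3085,.146],2.92)"
```

```text
now [0.4803 0.3086 0.2258] [-3.1414e+00 -1.7000e-03  2.9189e+00] j [-0.08  0.57 -0.86  1.72  0.48  1.08  0.25] t 14.95 F [-0.4  0.3 -0.3] w 0.0855
total dp [-0.002   0.0003  0.0998] total rz -0.0003
```

>>> move_arm(
  jaw=[0,0,0,100,190,255,255,255,255,255],
  dp=[
    [-0.002,0,0.04],
    [0,0,0.04],
    [0,0,0.018],
    [0,0,0],
    [0,0,0],
    [0,0,0],
    [0,0,0],
    [0,0,0],
    [0,0,0],
    [0,0,0],
  ],
  rotation=[
    [0,0,0],
    [0,0,0],
    [0,0,0],
    [0,0,0],
    [0,0,0],
    [0,0,0],
    [0,0,0],
    [0,0,0],
    [0,0,0],
    [0,0,0],
  ],
  squeeze=30,
)

```text
clock: 16.2
position: [0.4823, 0.3092, 0.1491]
tool_rot: [3.14, 0.001, 2.92]
force: [0.3, 3.6, 6.2]
grip_width: 0.0125
```

```bash
python3 - <<'E'
from h import *
s=bot.observe();p=s["position"];R=Ro.from_euler("xyz",s["tool_rot"])
plan(p,2.92)
H=np.array([.5189,.2265]);print(np.linalg.norm(p[:2]-H),np.arctan2(*(p[:2]-H)[::-1]))
u=lambda a:np.array([np.cos(a),np.sin(a)])
a0=2.0;a1=2.928;A=np.linspace(a0,a1,10)
for i in range(9):
    d=.09*(u(A[i+1])-u(A[i]));print(np.round(R.inv().apply([*d,0])/.8,4))
E
```

```text
now [0.4823 0.3092 0.1491] [3.1401e+00 7.0000e-04 2.9201e+00] j [-0.12  0.66 -0.8   1.79  0.57  0.94  0.18] t 16.2 F [0.3 3.6 6.2] w 0.0125
total dp [0. 0. 0.] total rz 0.0
0.0904579666230189 1.9870746058812527
[ 0.0089 -0.0075 -0.    ]
[ 0.008  -0.0084 -0.    ]
[ 0.0071 -0.0091 -0.    ]
[ 0.0062 -0.0098 -0.    ]
[ 0.0051 -0.0104 -0.    ]
[ 0.004  -0.0109 -0.    ]
[ 0.0029 -0.0112 -0.    ]
[ 0.0017 -0.0115 -0.    ]
[ 0.0005 -0.0116 -0.    ]
```

The pin is gripped. Swing it along the arc.

>>> move_arm(
  jaw=[255,255,255,255,255,255,255,255,255,255],
  dp=[
    [0.0089,-0.0075,0],
    [0.008,-0.0084,0],
    [0.0071,-0.0091,0],
    [0.0062,-0.0098,0],
    [0.0051,-0.0104,0],
    [0.004,-0.0109,0],
    [0.0029,-0.0112,0],
    [0.0017,-0.0115,0],
    [0.0005,-0.0116,0],
    [0,0,0],
  ],
  rotation=[
    [0,0,0],
    [0,0,0],
    [0,0,0],
    [0,0,0],
    [0,0,0],
    [0,0,0],
    [0,0,0],
    [0,0,0],
    [0,0,0],
    [0,0,0],
  ],
)

```text
clock: 17.45
position: [0.431, 0.2462, 0.1489]
tool_rot: [3.141, -0.0, 2.92]
force: [-4.9, 5.9, 3.8]
grip_width: 0.0129
```

```bash
python3 - <<'E'
from h import *
import cv2
t=grab_frame("top");s=grab_frame("side")
f=lambda a,k:cv2.resize(a,None,fx=k,fy=k,interpolation=cv2.INTER_CUBIC)
cv2.imwrite("pics/t5.png",t);cv2.imwrite("pics/s5.png",s)
a=f(t[150:250,195:445],3);b=f(s[160:260,180:430],3)
cv2.imwrite("pics/c5.png",cv2.vconcat([a,b]))
p=bot.observe()["position"];plan(p,2.92)
H=np.array([.5189,.2265]);a=np.arctan2(*(p[:2]-H)[::-1]);print(np.linalg.norm(p[:2]-H),a,"sight dir",2*(a-2.0)+(-1.134-.095),np.arctan2(.3222-H[1],.6513-H[0]))
E
```

```text
now [0.4311 0.2466 0.1489] [ 3.1404e+00 -2.0000e-04  2.9206e+00] j [-0.01  0.56 -0.84  1.98  0.55  0.85  0.19] t 17.55 F [-5.1  4.9  5.7] w 0.0134
total dp [0. 0. 0.] total rz 0.0002
0.09004577200126172 2.916860224031088 sight dir 0.6047204480621764 0.6258710022303746
```

View pics/c5.png

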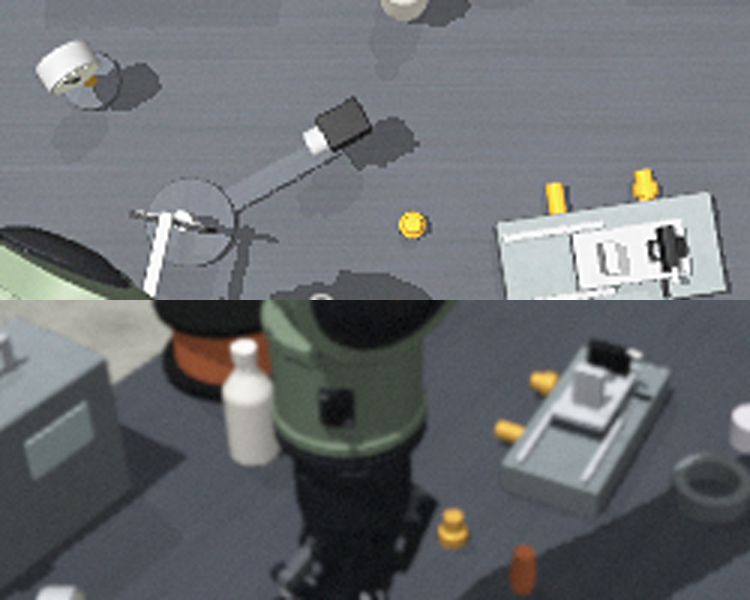

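The picture shows the lock home, its slot around the knob's neck, and the knob still on the mark. The mirror sits edge-on from (131,213) to (235,229) and the handle runs up to about (165,215). The aim tolerance at the pin is only about 4 mm, so I'll check the hinge and handle direction from the handle's edges in both pictures.

```bash
python3 - <<'E'
from h import *
import cv2
np.set_printoptions(precision=4,suppress=True)
def handle(img,box):
    x0,y0,x1,y1=box;g=cv2.cvtColor(img,cv2.COLOR_BGR2GRAY)[y0:y1,x0:x1]
    m=(g>225).astype(np.uint8);n,L,st,_=cv2.connectedComponentsWithStats(m);k=1+st[1:,4].argmax()
    ys,xs=np.where(L==k);P=np.array([onz("top",x+x0,y+y0,.136)[:2] for x,y in zip(xs,ys)])
    vx,vy,cx,cy=cv2.fitLine(P.astype(np.float32),cv2.DIST_HUBER,0,1e-4,1e-4).ravel()
    q=(P-[cx,cy])@[vx,vy];w=(P-[cx,cy])@[-vy,vx]
    print(len(P),"ang",np.arctan2(vy,vx)%np.pi,"len",np.ptp(q),"wid",np.ptp(w));return np.array([cx,cy]),np.array([vx,vy])
a,u=handle(cv2.imread("pics/top0.png"),(218,215,255,240))
b,v=handle(cv2.imread("pics/t5.png"),(238,218,256,250))
s=np.linalg.solve(np.c_[u,-v],b-a);H=a+s[0]*u;print("hinge",H)
for p in([.4823,.3092],[.4311,.2466]):
    d=np.array(p)-H;print("pin",np.linalg.norm(d),np.arctan2(d[1],d[0]))
# steel base disc edge: dark-edge circle check, redone in t5
print("base",onz("top",195+193/3-.33,150+222/3-.33,.008))
g=np.array([.6513,.3222]);l=np.array([.5896,.1027])
for h in(H,np.array([.5189,.2265])):
    n=(np.arctan2(*(g-h)[::-1])+np.arctan2(*(l-h)[::-1]))/2;print("wanted handle ang",n+np.pi, "lens d",np.linalg.norm(l-h))
E
```

```text
113 ang 1.9647142 len 0.08711019948567325 wid 0.01117537633374887
106 ang 2.931126 len 0.0744246210523126 wid 0.010319514554006488
hinge [0.5173 0.2263]
pin 0.08999244953922882 1.970523119334033
pin 0.08857910221180348 2.91038591727638
base [0.5179 0.2235 0.008 ]
wanted handle ang 2.9313826894976334 lens d 0.14318354728109017
wanted handle ang 2.9285725455626936 lens d 0.1425655287929028
```

The independent estimates put the handle at 2.91–2.93 rad, and 2.93–2.94 is wanted. Nudge about 1.2 mm further and hold.

>>> move_arm(
  jaw=[255,255,255,255,255,255],
  dp=[
    [0,-0.0015,0],
    [0,0,0],
    [0,0,0],
    [0,0,0],
    [0,0,0],
    [0,0,0],
  ],
  rotation=[
    [0,0,0],
    [0,0,0],
    [0,0,0],
    [0,0,0],
    [0,0,0],
    [0,0,0],
  ],
)

```text
clock: 18.3
position: [0.4309, 0.2457, 0.1489]
tool_rot: [3.14, -0.0, 2.921]
force: [-3.8, 5.8, 5.7]
grip_width: 0.0128
```

```bash
python3 - <<'E'
from h import *
import cv2
np.set_printoptions(precision=4,suppress=True)
t=grab_frame("top");cv2.imwrite("pics/t6.png",t)
g=cv2.cvtColor(t,cv2.COLOR_BGR2GRAY)
L,st=cv2.connectedComponentsWithStats((g[218:250,238:256]>225).astype(np.uint8))[1:3]
ys,xs=np.where(L==1+st[1:,4].argmax());P=np.array([onz("top",x+238,y+218,.136)[:2] for x,y in zip(xs,ys)],np.float32)
vx,vy=cv2.fitLine(P,cv2.DIST_HUBER,0,1e-4,1e-4).ravel()[:2];print("handle",np.arctan2(vy,vx)%np.pi)
p=bot.observe()["position"];plan(p,2.92)
print("tcp ang",np.arctan2(p[1]-.2263,p[0]-.5175))
f=lambda a,k:cv2.resize(a,None,fx=k,fy=k,interpolation=cv2.INTER_CUBIC)
cv2.imwrite("pics/c6.png",f(t[160:245,205:320],6.8))
E
```

```text
handle 2.9373126
now [0.4309 0.2457 0.1489] [ 3.1401 -0.0001  2.921 ] j [-0.01  0.56 -0.84  1.98  0.55  0.84  0.19] t 18.35 F [-4.2  5.9  5.7] w 0.0129
total dp [0. 0. 0.] total rz 0.0003
tcp ang 2.9212367126299044
```

View pics/c6.png

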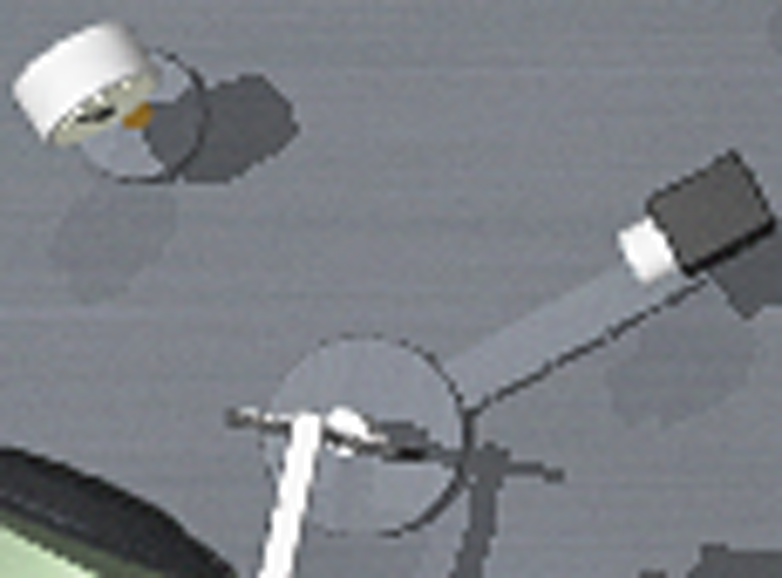

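The gauge face's centre is at (103,113), as before, and the base circle's centre at (368,436) puts the hinge y at about 0.2245–0.226. That leaves the handle between 0.00 and 0.03 rad short, so I'll add a final small centring nudge of 0.6 mm.

>>> move_arm(
  jaw=[255,255,255,255,255,255,255,255],
  dp=[
    [0,-0.0008,0],
    [0,0,0],
    [0,0,0],
    [0,0,0],
    [0,0,0],
    [0,0,0],
    [0,0,0],
    [0,0,0],
  ],
  rotation=[
    [0,0,0],
    [0,0,0],
    [0,0,0],
    [0,0,0],
    [0,0,0],
    [0,0,0],
    [0,0,0],
    [0,0,0],
  ],
)

```text
clock: 19.35
position: [0.4308, 0.2452, 0.1489]
tool_rot: [3.14, -0.0, 2.921]
force: [-3.4, 6.0, 4.8]
grip_width: 0.013
```

```bash
python3 -c "
from workcell import workorder,bot
s=bot.observe();print(s['position'],s['grip_width'],s['clock']);print(workorder.job_done())"
```

```text
[0.4308103  0.24515158 0.14886344] 0.013034278262399704 19.35
the job is handed in; nothing more can be done
None
```

I turned the knob to the mark and let go, pushed the lock to its stop, then swung the mirror by its pin. I handed in at 19.4 s with the pin still gripped; no verdict was reported.

- **Knob:** it read about 1.57 rad against its projected position, and a later picture showed it still on the mark.
- **Lock:** at the stop the wrist force rose to 33 N with the tab at 58 mm, where fully home puts it. The picture shows the fork around the knob.
- **Mirror:** this is the least certain part. The tolerance is about ±0.045 rad of mirror angle.
    - Before the last 0.6 mm nudge (about 0.007 rad), the handle read 2.937 rad from the picture and 2.91–2.92 rad from the tool position. The wanted angle was 2.93–2.94 rad.
    - The estimates of the hinge position disagreed by 2–3 mm. The base circle's first, rougher reading would have put the aim outside the tolerance. I trusted the hinge from the handle lines because it matched the given 90 mm and 144 mm lengths.
- **Loose items:** the arm never went near them, though I did not measure them again at the end.

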